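# Load and lock the tube carrier of the rocking shaker

### The job

Move the four sample tubes from the pale blue storage rack to the dark carrier, laying each one fully down in the V-cradle whose tag has the colour of its cap, with the cap over the tag. Only then chock the row against rolling: lay the steel keeper rod across the tubes, centred in the notches of the two orange end posts. Set everything down gently, do not drop anything, and let go.

Things in the scene. Friction and masses are not known exactly. Their poses are not given: they have to be found in the camera images.
- red_tube: Loose white tube with red cap, in a V slot of the pale blue rack (slots 58 apart, plate top at 10); 60 g. Body dia 25, cap dia 30 x 18 long, length 117. Origin: on the axis, mid-cap, 36 above the bench at start. x axis: along the tube, cap to round bottom (tip at +108); y, z turn with its roll. Grip across the body at x = +55 (balance); 8 thick V supports 28 either side. All mm.
- yellow_tube: Loose white tube with yellow cap, in a V slot of the pale blue rack (slots 58 apart, plate top at 10); 60 g. Body dia 25, cap dia 30 x 18 long, length 117. Origin: on the axis, mid-cap, 36 above the bench at start. x axis: along the tube, cap to round bottom (tip at +108); y, z turn with its roll. Grip across the body at x = +55 (balance); 8 thick V supports 28 either side. All mm.
- green_tube: Loose white tube with green cap, in a V slot of the pale blue rack (slots 58 apart, plate top at 10); 60 g. Body dia 25, cap dia 30 x 18 long, length 117. Origin: on the axis, mid-cap, 36 above the bench at start. x axis: along the tube, cap to round bottom (tip at +108); y, z turn with its roll. Grip across the body at x = +55 (balance); 8 thick V supports 28 either side. All mm.
- blue_tube: Loose white tube with blue cap, in a V slot of the pale blue rack (slots 58 apart, plate top at 10); 60 g. Body dia 25, cap dia 30 x 18 long, length 117. Origin: on the axis, mid-cap, 36 above the bench at start. x axis: along the tube, cap to round bottom (tip at +108); y, z turn with its roll. Grip across the body at x = +55 (balance); 8 thick V supports 28 either side. All mm.
- red_cradle: Fixed grey cradle with flat red tag 46 x 46 x 4, centred at x = -60, robot end. Origin: mid underside, on the carrier plate (10 above bench); x along the tube, away from the tag; z up. Two 90-degree V supports, 8 thick, at x = -28 and +28, 34 wide at the mouth, tops at z = 25; fingers fit between. Seated tube: along x, axis at z = 26, tube origin at x = -55. Row pitch 58. mm.
- yellow_cradle: Fixed grey cradle with flat yellow tag 46 x 46 x 4, centred at x = -60, robot end. Origin: mid underside, on the carrier plate (10 above bench); x along the tube, away from the tag; z up. Two 90-degree V supports, 8 thick, at x = -28 and +28, 34 wide at the mouth, tops at z = 25; fingers fit between. Seated tube: along x, axis at z = 26, tube origin at x = -55. Row pitch 58. mm.
- green_cradle: Fixed grey cradle with flat green tag 46 x 46 x 4, centred at x = -60, robot end. Origin: mid underside, on the carrier plate (10 above bench); x along the tube, away from the tag; z up. Two 90-degree V supports, 8 thick, at x = -28 and +28, 34 wide at the mouth, tops at z = 25; fingers fit between. Seated tube: along x, axis at z = 26, tube origin at x = -55. Row pitch 58. mm.
- blue_cradle: Fixed grey cradle with flat blue tag 46 x 46 x 4, centred at x = -60, robot end. Origin: mid underside, on the carrier plate (10 above bench); x along the tube, away from the tag; z up. Two 90-degree V supports, 8 thick, at x = -28 and +28, 34 wide at the mouth, tops at z = 25; fingers fit between. Seated tube: along x, axis at z = 26, tube origin at x = -55. Row pitch 58. mm.
- keeper_rod: Loose bare steel rod, thin orange ends, dia 12, length 264, 220 g. Origin: its midpoint, on the axis; y axis along the rod, x and z turn with its roll. At the start lies at the storage rack's far edge in two V notches 95 either side of its middle, axis 36 above the bench. Grip across at the middle; only the rack's plate (top at 10) is below. mm.
- carrier: Fixed dark steel plate 165 x 262 x 10 with the cradles and an orange V-notched post at each end. Origin: on the bench, mid-row (cradles at x = 0, y = -87, -29, 29, 87); x as the cradles', y along the row, z up. Notches at x = 45, y = -116 and +116, along y, 26 wide at the mouth (z = 62). Seated rod: along y, middle of axis at x = 45, y = 0, z = 58, 3 over the tubes. mm.

How it is judged:
By the outcome, as a careful person would: the job done as asked, in the order asked, and still so for the second after the job is handed in, with the robot touching nothing.
It also fails if it takes over 141 s, if anything falls off the work surface, if the arm or the gripper's body presses on something with over 40 N, if the wrist force passes 120 N, or if a joint passes its speed limit or range.

### The arm

A 6-joint arm with a two-finger parallel gripper is mounted at the origin on the work surface. World frame = base frame: x ahead of the robot, y to its left, z up, the work surface at z = 0. Lengths are in m, angles in rad, forces in N, time in s.
With the tool pointing down it reaches from about 0.325 to 0.775 m from the base axis. Payload 9.3 kg.
Tool frame: the origin (TCP) lies on the centre line of the jaws, within the pads' length; the fingertips stand 14 mm ahead of it and the grasp point (between the pads) lies 5 mm behind it; z points along the fingers, y is the line along which they close (so a half turn about z gives the same grasp; the last joint's range is limited). The gripper opens to 85 mm and grips with 20 to 120 N. Pads are 22 mm wide; open, the fingers measure 114 mm over their backs; the gripper's body (76 mm by 85 mm) begins 54 mm behind the grasp point. The pads swing forward as they close: fully open they stand 13 mm farther back than shut.
Start: joints at [1.071, 0.259, 0.021, 1.334, 0, 1.418], TCP at [0.187, 0.517, 0.245] pointing down, gripper open.
Joint ranges: [-3.04, 3.04], [-0.91, 1.82], [-1.04, 1.36], [-1.92, 1.95], [-1.52, 1.45], [-3.14, 3.14]. Speed limits (rad/s): [2.22, 2.22, 2.79, 3.14, 3.14, 3.14].

### API

Orientations are given as a unit quaternion [w, x, y, z].
In Python, from station import robot, effector, kin, telemetry, read_camera, job gives the robot as it stands. Calls block until the motion is done:
- robot.move_to(position, orientation): joint-space move of the TCP to a pose.
- robot.movel(position, rate=0.15, attitude=None, contact_N=None): straight line of the TCP; attitude=None keeps the orientation; rate is the mean speed in m/s. With contact_N (N) it stops when the force on the tool has changed by that much, and returns True; else False.
- robot.set_joints(angles): joint-space move.
- effector.command_gripper(opening, strength=None): finger opening in m; strength is the grip in N (None keeps the last); returns when the fingers have stopped.
- robot.dwell(seconds).
- kin.ik(position, orientation): joint angles nearest the present ones, or None.
- telemetry.read_state(): the state.
- read_camera(name): name is "scene" or "top"; returns a dict with "pixels" (480x640x3 uint8, blue, green, red), "fx", "fy", "cx", "cy" (pixels), "D" ([k1, k2, p1, p2, k3] as OpenCV has them; the pictures are not rectified), "position" and "orientation" of the camera in the world. Camera axes: x right, y down, z forward; pixel columns grow to the right and rows downward; lengths in m; the calibration is good to about 2 mm. A picture is of the moment at which its call begins. There is no depth.
A pose or a line that the arm cannot do raises robot.Unreachable and nothing moves.
- job.sign_off(): hands the job in; it is judged then, once.
The state is a dict: "t": time; "joint_positions": joint angles; "dq": joint speeds; "joint_efforts": joint torques, N m; "eef_pos": TCP position; "ee_rot": TCP orientation; "force": force on the tool from outside, world axes, zero at the start; "torque": the same for the moment, N m; "finger_gap": finger opening in m; "grip_force": force on a finger pad.
Only numpy, scipy, OpenCV 4.12 (cv2) and the standard library are available. Lean on these libraries where they do the work, as an engineer would, in place of code of your own. Each camera call takes 0.05 s, during which the arm holds its last target. There are 200 camera calls.

## Working session

There is one attempt and no reset: what is moved stays moved. The work goes in short steps, each a Python script; the robot and the scene stay as the last script left them, time stands still between calls to the robot, and variables do not carry over. Pictures are saved under pics/ and viewed, at most 14 in all, crops included, and the job is handed in when it is done.

```bash
mkdir -p pics; ls
python3 - <<'E'
from station import read_camera, telemetry
import cv2, pickle
d={}
for n in("scene","top"):
    c=read_camera(n); d[n]=c; cv2.imwrite(f"pics/{n}0.png",c["pixels"])
    print(n,{k:v for k,v in c.items() if k!="pixels"})
pickle.dump(d,open("cam0.pkl","wb"))
s=telemetry.read_state();print(s)
E
```

```text
pics
scene {'fx': 504.742646797292, 'fy': 504.742646797292, 'cx': 317.0093697421883, 'cy': 256.02907147945757, 'D': array([-0.00375524,  0.        ,  0.        ,  0.        ,  0.        ]), 'position': array([ 1.2910738 , -0.3197241 ,  0.64485809]), 'orientation': array([-0.37891927,  0.73916671,  0.49877724, -0.24753593])}
top {'fx': 468.9352581916441, 'fy': 468.9352581916441, 'cx': 321.46526850451585, 'cy': 245.569097038141, 'D': array([-0.11099915,  0.        ,  0.        ,  0.        ,  0.        ]), 'position': array([0.49168474, 0.0037601 , 0.89262919]), 'orientation': array([-0.01072627,  0.717495  , -0.69567999,  0.03339494])}
{'t': 0.1, 'joint_positions': array([ 1.07139853e+00,  2.59126789e-01,  2.08133607e-02,  1.33368409e+00,
       -8.81442242e-06,  1.41818939e+00]), 'dq': array([-0.00019409, -0.00187833,  0.00086238,  0.00102525,  0.0009501 ,
        0.00036823]), 'joint_efforts': array([ 4.77005160e-03, -5.56694555e+01,  3.45070374e+01,  1.16268356e-02,
       -1.42561344e-04,  2.51521112e-05]), 'eef_pos': array([0.18682844, 0.51703984, 0.24472199]), 'ee_rot': array([-1.88170452e-04,  1.72527821e-01,  9.85004462e-01, -5.70372833e-04]), 'force': array([ 0.20964444, -1.10355037, -0.62690534]), 'torque': array([-0.00880599, -0.03173784, -0.04637091]), 'grip_force': 0.0, 'finger_gap': 0.0853450912334184}
```

View pics/top0.png

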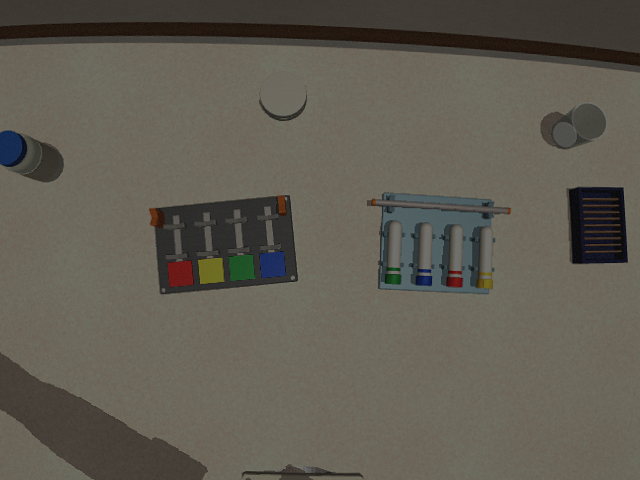

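View pics/scene0.png

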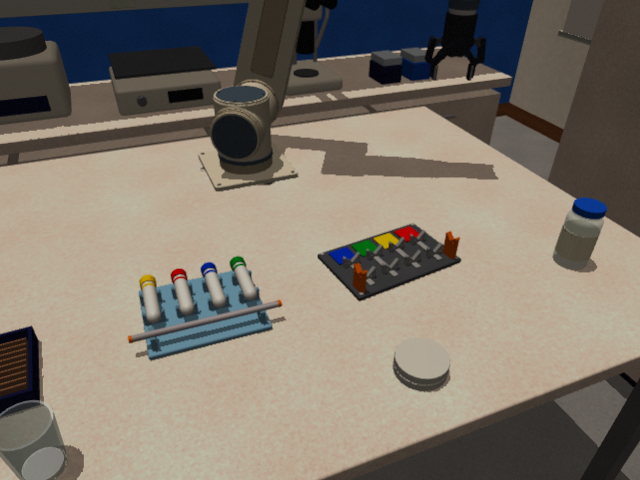

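The top view shows the carrier on the left, with tags red (180,273), yellow (210,271), green (241,267) and blue (272,264). The rack is on the right, with caps green (393,280), blue (424,280), red (455,281) and yellow (486,282). The rod ends are at (371,203) and (508,211). The scene view agrees. Next I'll measure these positions.

```bash
cat > vis.py <<'E'
import cv2, numpy as np
from scipy.spatial.transform import Rotation as R
RNG={"red":[(0,6),(172,180)],"yellow":[(20,34)],"green":[(45,85)],"blue":[(105,130)],"orange":[(5,17)]}
def mask(c,col,smin=140,vmin=40):
    h=cv2.cvtColor(c["pixels"],cv2.COLOR_BGR2HSV); m=0
    for a,b in RNG[col]: m=m|cv2.inRange(h,(a,smin,vmin),(b,255,255))
    return m
def blobs(c,col,box,amin=8,**k):
    """centroids (u,v,area) of colour blobs in box=(u0,v0,u1,v1), largest first"""
    u0,v0,u1,v1=box; m=np.zeros((480,640),np.uint8); m[v0:v1,u0:u1]=mask(c,col,**k)[v0:v1,u0:u1]
    n,_,st,ce=cv2.connectedComponentsWithStats(m)
    o=[(*ce[i],int(st[i,4])) for i in range(1,n) if st[i,4]>=amin]
    return sorted(o,key=lambda t:-t[2])
def rays(c,uv):
    K=np.array([[c["fx"],0,c["cx"]],[0,c["fy"],c["cy"]],[0,0,1]])
    p=cv2.undistortPoints(np.asarray(uv,float).reshape(-1,1,2),K,c["D"])[:,0]
    w,x,y,z=c["orientation"]
    return R.from_quat([x,y,z,w]).apply(np.c_[p,np.ones(len(p))])
def plane(c,uv,z):
    d=rays(c,uv); return c["position"]+d*((z-c["position"][2])/d[:,2])[:,None]
def tri(c1,u1,c2,u2):
    a,b=rays(c1,[u1])[0],rays(c2,[u2])[0]; p,q=c1["position"],c2["position"]
    t=np.linalg.lstsq(np.c_[a,-b],q-p,rcond=None)[0]
    A,B=p+t[0]*a,q+t[1]*b; return (A+B)/2,np.linalg.norm(A-B)
E
python3 - <<'E'
import pickle; from vis import *
np.set_printoptions(precision=4,suppress=True)
d=pickle.load(open("cam0.pkl","rb")); T,S=d["top"],d["scene"]
for name,bt,bs,z in (("tag",(150,190,300,300),(315,215,465,300),.014),("cap",(370,185,515,300),(120,245,300,360),.036)):
    for col in ("red","yellow","green","blue"):
        t=blobs(T,col,bt); s=blobs(S,col,bs)
        print(name,col,np.round(t[:2],1).tolist(),np.round(s[:2],1).tolist())
        print("   top",plane(T,[t[0][:2]],z)[0],"scene",plane(S,[s[0][:2]],z)[0],"tri",*tri(T,t[0][:2],S,s[0][:2]))
for n,bt,bs in(("post",(145,185,300,300),(315,215,465,300)),("rod",(360,190,520,220),(120,290,290,350))):
    print(n,np.round(blobs(T,"orange",bt,4),1).tolist(),np.round(blobs(S,"orange",bs,4),1).tolist())
a=T["pixels"][180:305,145:520]
cv2.imwrite("pics/crop0.png",cv2.resize(np.vstack([a[:,:160],a[:,215:375]]),None,fx=2.4*1,fy=2.4*1,interpolation=cv2.INTER_CUBIC)*1)
b=np.hstack([a[:,:160],a[:,215:375]]); cv2.imwrite("pics/crop0.png",np.clip(cv2.resize(b,(800,312),interpolation=cv2.INTER_CUBIC).astype(float)*1.6,0,255).astype(np.uint8))
E
```

```text
tag red [[180.2, 273.4, 599.0]] [[406.3, 232.8, 224.0]]
   top [0.4864 0.2395 0.014 ] scene [0.4874 0.2377 0.014 ] tri [0.4862 0.2392 0.013 ] 0.001153043193060724
tag yellow [[210.6, 270.3, 607.0]] [[385.7, 239.7, 234.0]]
   top [0.494  0.1822 0.014 ] scene [0.4948 0.1805 0.014 ] tri [0.4938 0.1819 0.0131] 0.0012072788325803718
tag green [[241.4, 267.3, 582.0]] [[364.1, 247.0, 228.0]]
   top [0.5015 0.1248 0.014 ] scene [0.5025 0.123  0.014 ] tri [0.5013 0.1244 0.0129] 0.001209712193317899
tag blue [[272.2, 264.4, 593.0]] [[341.2, 254.4, 256.0]]
   top [0.5089 0.0674 0.014 ] scene [0.5092 0.0652 0.014 ] tri [0.5086 0.0666 0.0133] 0.0019172729117116869
cap red [[454.1, 281.6, 134.0], [454.2, 272.0, 40.0]] [[177.8, 273.8, 106.0]]
   top [ 0.4864 -0.2713  0.036 ] scene [ 0.4793 -0.2703  0.036 ] tri [ 0.4863 -0.2702  0.041 ] 0.0010619242039444595
cap yellow [[484.4, 283.1, 140.0], [484.0, 273.2, 33.0]] [[147.1, 280.5, 126.0]]
   top [ 0.485  -0.3297  0.036 ] scene [ 0.4786 -0.3281  0.036 ] tri [ 0.4851 -0.328   0.0408] 0.00015095325845507543
cap green [[392.8, 278.6, 134.0], [393.5, 269.0, 35.0]] [[235.8, 260.2, 66.0], [238.6, 264.6, 11.0]]
   top [ 0.489  -0.1558  0.036 ] scene [ 0.4773 -0.1544  0.036 ] tri [ 0.4887 -0.1555  0.044 ] 0.002438045432474053
cap blue [[424.2, 280.2, 137.0], [423.8, 270.2, 34.0]] [[207.2, 266.1, 71.0], [208.4, 271.0, 10.0]]
   top [ 0.4877 -0.2145  0.036 ] scene [ 0.4758 -0.2122  0.036 ] tri [ 0.4875 -0.2131  0.0445] 0.0013917773212971877
post [[156.8, 217.6, 226.0], [281.4, 205.2, 143.0]] [[359.2, 277.7, 322.0], [450.2, 245.4, 285.0]]
rod [[373.1, 202.0, 24.0], [508.9, 210.4, 17.0]] [[129.8, 338.8, 26.0], [279.3, 302.5, 17.0]]
```

View pics/crop0.png

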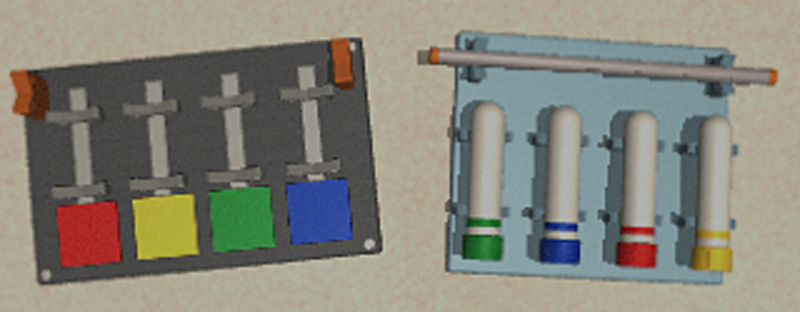

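The crop shows each cap as a separate blob with a thin decorative band above it, so the larger blob is the cap. Cap parallax in x is almost nil because the camera is overhead. Next I'll compute the rack yaw from the body axes, the rod, and the carrier frame.

Run:
```python
import pickle,json; from vis import *
np.set_printoptions(precision=4,suppress=True)
d=pickle.load(open("cam0.pkl","rb")); T,S=d["top"],d["scene"]
cols=("red","yellow","green","blue"); Y=dict(red=.087,yellow=.029,green=-.029,blue=-.087)
def fit(P,Q): # 2D rigid Q=R P+t
    p,q=P.mean(0),Q.mean(0); a,b=P-p,Q-q
    th=np.arctan2((a[:,0]*b[:,1]-a[:,1]*b[:,0]).sum(),(a*b).sum()); c,s=np.cos(th),np.sin(th)
    Rm=np.array([[c,-s],[s,c]]); t=q-Rm@p; return th,t,(P@Rm.T+t-Q)
P=np.array([[-.06,Y[c]] for c in cols]); res={}
for n,C,b in(("top",T,(150,190,300,300)),("scene",S,(315,215,465,300))):
    th,t,e=fit(P,np.array([plane(C,[blobs(C,c,b)[0][:2]],.014)[0,:2] for c in cols])); res[n]=(th,t)
    print("carrier",n,th,t,abs(e).max())
# tubes: body axis from white mask
h=cv2.cvtColor(T["pixels"],cv2.COLOR_BGR2HSV)
wm=cv2.inRange(h,(0,0,125),(180,60,255))
wm[:216]=0; wm[266:]=0
tub={}
for c in cols:
    u,v,_=blobs(T,c,(370,185,515,300))[0]
    m=np.zeros_like(wm); m[:,int(u)-12:int(u)+13]=wm[:,int(u)-12:int(u)+13]
    vs=range(228,264); cen=[(np.nonzero(m[r])[0].mean(),r) for r in vs if m[r].any()]
    p=plane(T,cen,.036); k=np.polyfit(p[:,0],p[:,1],1)
    cap=plane(T,[(u,v)],.036)[0]; tub[c]=cap[:2]
    print(c,cap[:2],"slope",k[0],"axis y at cap",np.polyval(k,cap[0]),"width px",np.mean([(m[r]>0).sum() for r in vs]), "tip row",np.nonzero(m)[0].min())
for n,C,b in(("top",T,(360,190,520,220)),("scene",S,(120,290,290,350))):
    o=plane(C,[x[:2] for x in blobs(C,"orange",b,4)[:2]],.036); o=o[np.argsort(o[:,1])]
    v=o[1]-o[0]; print("rod",n,o[:,:2].tolist(),"mid",o.mean(0),"len",np.linalg.norm(v),"yaw",np.arctan2(-v[0],v[1]))
pts=np.array([tub[c] for c in ("green","blue","red","yellow")])
k=np.polyfit(pts[:,1],pts[:,0],1); print("row yaw",-k[0],"resid",pts[:,0]-np.polyval(k,pts[:,1]))
```

```text
carrier top 0.13006270627620148 [0.5572 0.1613] 0.0002791023622446265
carrier scene 0.12630233874000785 [0.558  0.1592] 0.00039476640747204694Traceback (most recent call last):
  File "<stdin>", line 22, in <module>
  File "vis.py", line 20, in plane
    d=rays(c,uv); return c["position"]+d*((z-c["position"][2])/d[:,2])[:,None]
  File "vis.py", line 16, in rays
    p=cv2.undistortPoints(np.asarray(uv,float).reshape(-1,1,2),K,c["D"])[:,0]
      ~~~~~~~~~~~~~~~~~~~^^^^^^^^^^^^^^^^^^^^^^^^^^^^^^^^^^^^^^^^^^^^^^^
cv2.error: OpenCV(4.12.0) /io/opencv/modules/calib3d/src/undistort.dispatch.cpp:347: error: (-215:Assertion failed) CV_IS_MAT(_src) && CV_IS_MAT(_dst) && (_src->rows == 1 || _src->cols == 1) && (_dst->rows == 1 || _dst->cols == 1) && _src->cols + _src->rows - 1 == _dst->rows + _dst->cols - 1 && (CV_MAT_TYPE(_src->type) == CV_32FC2 || CV_MAT_TYPE(_src->type) == CV_64FC2) && (CV_MAT_TYPE(_dst->type) == CV_32FC2 || CV_MAT_TYPE(_dst->type) == CV_64FC2) in function 'cvUndistortPointsInternal'
```

Run:
```python
import pickle,json; from vis import *
np.set_printoptions(precision=4,suppress=True)
d=pickle.load(open("cam0.pkl","rb")); T,S=d["top"],d["scene"]
tub={}
for c in ("green","blue","red","yellow"):
    u,v,_=blobs(T,c,(370,185,515,300))[0]; u0=int(u)-14
    w=T["pixels"][228:264,u0:u0+29,2]
    _,m=cv2.threshold(np.ascontiguousarray(w),0,255,cv2.THRESH_OTSU)
    cen=[(np.nonzero(r)[0].mean()+u0,i+228) for i,r in enumerate(m) if r.any()]
    p=plane(T,cen,.036); k=np.polyfit(p[:,0],p[:,1],1)
    cap=plane(T,[(u,v)],.036)[0]; tub[c]=cap[:2]
    print(c,cap[:2],"slope",k[0],"axis y at cap",np.polyval(k,cap[0]),"resid",np.std(p[:,1]-np.polyval(k,p[:,0])),"width px",(m>0).sum(1).mean())
for n,C,b in(("top",T,(360,190,520,220)),("scene",S,(120,290,290,350))):
    o=plane(C,[x[:2] for x in blobs(C,"orange",b,4)[:2]],.036); o=o[np.argsort(o[:,1])]
    v=o[1]-o[0]; print("rod",n,o[:,:2].tolist(),"mid",o.mean(0),"len",np.linalg.norm(v),"yaw",np.arctan2(-v[0],v[1]))
pts=np.array(list(tub.values()))
k=np.polyfit(pts[:,1],pts[:,0],1); print("row yaw",-k[0],"resid",pts[:,0]-np.polyval(k,pts[:,1]))
```

```text
green [ 0.489  -0.1558] slope 0.0341553371809503 axis y at cap -0.16066740062742527 resid 0.0014070367263880714 width px 19.63888888888889
blue [ 0.4877 -0.2145] slope 0.028273508422770488 axis y at cap -0.22058793059182108 resid 0.001575581877554664 width px 20.38888888888889
red [ 0.4864 -0.2713] slope 0.027821851753035153 axis y at cap -0.2777973700576256 resid 0.0012934432848870085 width px 20.27777777777778
yellow [ 0.485  -0.3297] slope -0.010512864139209729 axis y at cap -0.33534225625492403 resid 0.0012934655353992522 width px 18.88888888888889
rod top [[0.6240920091948208, -0.37743105139010624], [0.6294779199444223, -0.11616089978461189]] mid [ 0.6268 -0.2468  0.036 ] len 0.2613256591966443 yaw -0.020611416938269678
rod scene [[0.6256210587409231, -0.3744319814839028], [0.6308782240598488, -0.1145432293796948]] mid [ 0.6282 -0.2445  0.036 ] len 0.2599419190078295 yaw -0.02022576347421548
row yaw -0.02297259673505826 resid [ 0. -0.  0. -0.]
```

```bash
cat > act.py <<'E'
import numpy as np
from station import robot, effector, kin, telemetry, read_camera, job
RY,CY=-.0222,.128                      # rack / carrier yaw
def u(a): return np.array([np.cos(a),np.sin(a)])
def q(psi): return [0,np.cos(psi/2),np.sin(psi/2),0]   # tool down, tool x at yaw psi
ROW=np.array([.4877,-.2417]); CAR=np.array([.5576,.1603])
SLOT=dict(green=.087,blue=.029,red=-.029,yellow=-.087)
CRAD=dict(red=.087,yellow=.029,green=-.029,blue=-.087)
ROD=np.array([.6275,-.2456])
def pick_xy(c): return ROW+SLOT[c]*u(RY+np.pi/2)+.055*u(RY)
def place_xy(c): return CAR+CRAD[c]*u(CY+np.pi/2)
def P(xy,z): return [*map(float,xy),z]
def st(*k):
    s=telemetry.read_state(); print("t %.1f"%s["t"],"pos",np.round(s["eef_pos"],4),"gap %.4f"%s["finger_gap"],"grip %.1f"%s["grip_force"],"F",np.round(s["force"],1),*k); return s
HI,ZG,FL=.15,.032,np.pi                # travel height, grasp TCP height, wrist half-turn choice
def pick(c,first=False):
    p=pick_xy(c); go=(robot.move_to(P(p,HI),q(RY+FL)) if first else robot.movel(P(p,HI),.3,q(RY+FL)))
    effector.command_gripper(.044)
    robot.movel(P(p,.06),.15); hit=robot.movel(P(p,ZG),.06,contact_N=8); st("down",hit)
    if hit: raise SystemExit("unexpected contact")
    effector.command_gripper(.02,35); st("closed")
    robot.movel(P(p,.06),.08); robot.movel(P(p,HI),.2); st("up")
def place(c):
    p=place_xy(c); robot.movel(P(p,HI),.3,q(CY+FL)); robot.movel(P(p,.055),.15)
    robot.movel(P(p,.038),.05); hit=robot.movel(P(p,ZG-.001),.02,contact_N=3); st("seat",hit)
    effector.command_gripper(.044); robot.movel(P(p,.07),.1); robot.movel(P(p,HI),.25); st("clear")
E
python3 - <<'E'
from act import *
for n,xy,z,y in(("pick g",pick_xy("green"),.15,RY),("pick y",pick_xy("yellow"),.032,RY),("place r",place_xy("red"),.15,CY),("rod",ROD,.03,RY+np.pi/2),("rodp",CAR+.045*u(CY),.06,CY+np.pi/2)):
    for f in (0,np.pi,-np.pi):
        r=kin.ik(P(xy,z),q(y+f)); print(n,f,None if r is None else np.round(r,2))
E
```

```text
pick g 0 [-0.43  0.33 -0.12  1.12  0.    2.74]
pick g 3.141592653589793 [-0.43  0.33 -0.12  1.12  0.   -0.4 ]
pick g -3.141592653589793 [-0.43  0.33 -0.12  1.12  0.   -0.4 ]
pick y 0 [-0.68  0.53 -0.13  0.92  0.    2.48]
pick y 3.141592653589793 [-0.68  0.53 -0.13  0.92  0.   -0.66]
pick y -3.141592653589793 [-0.68  0.53 -0.13  0.92  0.   -0.66]
place r 0 [ 0.28  0.38 -0.04  1.15  0.   -2.99]
place r 3.141592653589793 [ 0.28  0.38 -0.04  1.15  0.    0.16]
place r -3.141592653589793 [ 0.28  0.38 -0.04  1.15  0.    0.16]
rod 0 [-0.5   0.59 -0.02  0.97  0.    1.1 ]
rod 3.141592653589793 [-0.5   0.59 -0.02  0.97  0.   -2.05]
rod -3.141592653589793 [-0.5   0.59 -0.02  0.97  0.   -2.05]
rodp 0 [ 0.13  0.49 -0.11  0.97  0.    1.58]
rodp 3.141592653589793 [ 0.13  0.49 -0.11  0.97  0.   -1.56]
rodp -3.141592653589793 [ 0.13  0.49 -0.11  0.97  0.   -1.56]
```

Run:
```python
from act import *
import cv2
pick("red",True)
p=place_xy("red"); robot.movel(P(p,HI),.3,q(CY+FL)); robot.movel(P(p,.06),.15); st()
cv2.imwrite("pics/s1.png",cv2.resize(read_camera("scene")["pixels"][190:340,300:500],(800,600)))
```

```text
t 5.0 pos [ 0.542  -0.2719  0.0318] gap 0.0441 grip 0.0 F [-0.5 -0.8 -0.3] down False
t 5.3 pos [ 0.5423 -0.2716  0.0324] gap 0.0241 grip 34.4 F [0.5 2.6 3. ] closed
t 6.4 pos [ 0.5416 -0.2717  0.1488] gap 0.0242 grip 34.3 F [-0.1  0.2 -1.6] up
t 9.0 pos [0.5471 0.2464 0.0607] gap 0.0235 grip 34.3 F [-0.1 -0.2 -0.4]
```

View pics/s1.png

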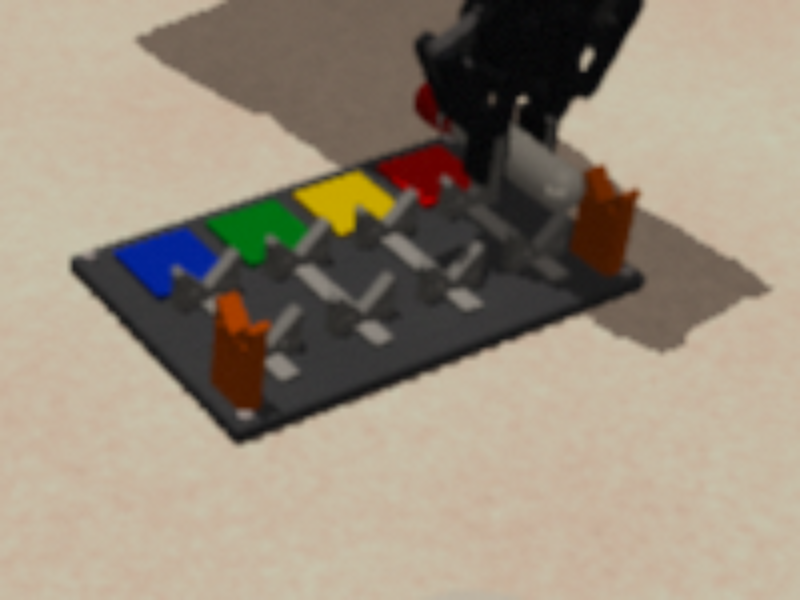

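The scene crop shows the red tube level in the jaws at about (540,160), lined up over the red cradle with the cap towards the red tag. I'll seat it and check.

Run:
```python
from act import *
import cv2
place("red"); robot.movel(P(pick_xy("red"),HI),.3,q(RY+FL))
t=read_camera("top")["pixels"][180:305,145:305]; s=read_camera("scene")["pixels"][195:315,310:475]
f=lambda a:cv2.resize(a,(400,300),interpolation=cv2.INTER_CUBIC)
cv2.imwrite("pics/s2.png",cv2.convertScaleAbs(np.hstack([f(t),f(s)]),alpha=1.5))
```

```text
t 11.1 pos [0.5468 0.2471 0.0341] gap 0.0240 grip 34.6 F [0.8 2.1 1.4] seat True
t 12.4 pos [0.5465 0.2466 0.15  ] gap 0.0442 grip 0.0 F [-0.5 -0.3 -0.3] clear
```

View pics/s2.png

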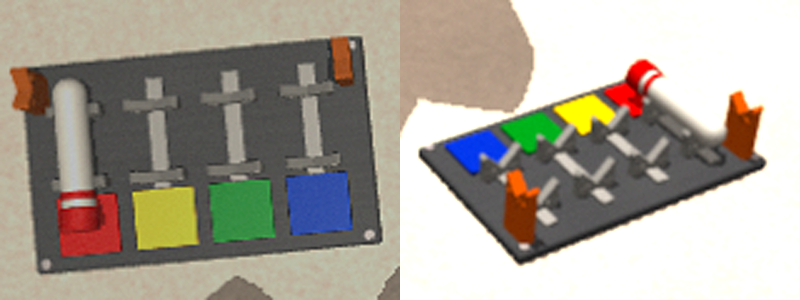

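The red tube looks seated, with its cap over the red tag. Contact came 2 mm early with a +y force, so I'll measure the lateral offset.

Run:
```python
from act import *; from vis import *
np.set_printoptions(precision=4,suppress=True)
T=read_camera("top"); S=read_camera("scene")
def otsu(C,box):
    u0,v0,u1,v1=box; g=np.ascontiguousarray(cv2.cvtColor(C["pixels"],cv2.COLOR_BGR2HSV)[v0:v1,u0:u1])
    return cv2.inRange(g,(0,0,95),(180,70,255))
m=otsu(T,(160,210,195,258)); 
cen=[(np.nonzero(r)[0].mean()+160,i+210) for i,r in enumerate(m) if 8<(r>0).sum()<20]
p=plane(T,cen,.036); d=(p[:,:2]-CAR); loc=np.c_[d@u(CY),d@u(CY+np.pi/2)]
i=np.argsort(loc[:,0]); print(len(cen),"y_local vs x_local",loc[i][::6], "widths",(m>0).sum(1)[::5])
print("rough expected y .087; tip x",loc[:,0].max())
```

```text
43 y_local vs x_local [[-0.0303  0.0897]
 [-0.0192  0.0898]
 [-0.0082  0.0898]
 [ 0.0028  0.089 ]
 [ 0.014   0.09  ]
 [ 0.0252  0.09  ]
 [ 0.0363  0.0901]
 [ 0.0473  0.0884]] widths [ 0  9 12 11 12 11 12 12 11 12]
rough expected y .087; tip x 0.0473152192448639
```

```bash
sed -i 's/^CAR_*//; s/CAR=np.array(\[.5576,.1603\])/CAR=np.array([.5576,.1603])+.0018*u(CY+np.pi\/2)/' act.py
python3 - <<'E'
from act import *
pick("yellow"); place("yellow")
E
```

```text
t 16.4 pos [ 0.5407 -0.3299  0.0318] gap 0.0439 grip 0.0 F [ 1.   0.7 -0.2] down False
t 16.7 pos [ 0.541  -0.3296  0.0324] gap 0.0239 grip 34.4 F [-0.4  4.2  2.5] closed
t 17.8 pos [ 0.5404 -0.3296  0.1488] gap 0.0235 grip 34.3 F [ 0.2  0.2 -0.4] up
t 21.3 pos [0.554  0.1912 0.0324] gap 0.0241 grip 34.7 F [-0.8  1.7  3.2] seat True
t 22.6 pos [0.5536 0.1908 0.1499] gap 0.0441 grip 0.0 F [0.3 0.3 0.7] clear
```

```bash
sed -i 's/-\.2417/-.2405/' act.py
python3 - <<'E'
from act import *
import cv2
for c in ("green","blue"): pick(c); place(c)
robot.movel(P(ROD,.2),.3,q(RY+np.pi/2+np.pi))
T=read_camera("top");S=read_camera("scene")
import pickle; pickle.dump(dict(top=T,scene=S),open("cam1.pkl","wb"))
t=T["pixels"][180:305,145:305]; s=S["pixels"][195:315,310:475]
f=lambda a:cv2.resize(a,(400,300),interpolation=cv2.INTER_CUBIC)
cv2.imwrite("pics/s3.png",cv2.convertScaleAbs(np.hstack([f(t),f(s)]),alpha=1.3)); st(telemetry.read_state()["joint_positions"])
E
```

```text
t 25.5 pos [ 0.5446 -0.1547  0.0318] gap 0.0441 grip 0.0 F [ 0.4 -0.2  0.3] down False
t 25.8 pos [ 0.545  -0.1554  0.0325] gap 0.0239 grip 34.4 F [-0.5 -3.5  1.8] closed
t 26.9 pos [ 0.5442 -0.1545  0.1488] gap 0.0236 grip 34.4 F [-1.   0.1 -0.9] up
t 29.6 pos [0.5613 0.1337 0.0324] gap 0.0239 grip 34.6 F [0.7 1.7 1.4] seat True
t 31.0 pos [0.561  0.1333 0.1499] gap 0.0442 grip 0.0 F [ 0.4  0.7 -0.5] clear
t 33.9 pos [ 0.5433 -0.2127  0.0318] gap 0.0441 grip 0.0 F [-0.2  0.8 -0.9] down False
t 34.2 pos [ 0.5437 -0.2134  0.0325] gap 0.0240 grip 34.4 F [ 0.  -3.1  1. ] closed
t 35.3 pos [ 0.5429 -0.2125  0.1488] gap 0.0238 grip 34.4 F [-0.3  0.2 -1.9] up
t 38.0 pos [0.5687 0.0762 0.0324] gap 0.0241 grip 34.6 F [1.5 1.2 3. ] seat True
t 39.3 pos [0.5685 0.0758 0.1499] gap 0.0444 grip 0.0 F [ 0.3 -0.5 -0.9] clear
t 41.1 pos [ 0.6274 -0.2449  0.1999] gap 0.0438 grip 0.0 F [ 0.5 -0.7  0.9] [-4.96608224e-01  4.87512861e-01  2.58691739e-01  1.34234545e+00
  4.79579181e-05 -2.04549379e+00]
```

View pics/s3.png

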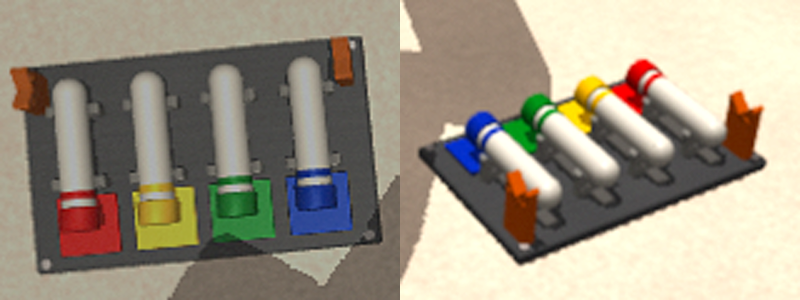

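All four tubes lie parallel in their matching cradles, with caps over tags: red (78,218), yellow (158,212), green (237,205) and blue (312,200) in the left crop. Next is the rod. I'll lift it and check it while hovering over the posts.

```bash
sed -i 's/-\.2456/-.2455/' act.py
python3 - <<'E'
from act import *; from vis import *
np.set_printoptions(precision=4,suppress=True)
a=1.5*np.pi; Z=.035
robot.movel(P(ROD,.06),.2); hit=robot.movel(P(ROD,Z),.05,contact_N=8); st(hit)
if hit: raise SystemExit
effector.command_gripper(.0,70); st("closed")
robot.movel(P(ROD,Z+.03),.05); robot.movel(P(ROD,.16),.15); st("up")
p=CAR+.045*u(CY); robot.movel(P(p,.16),.2,q(CY+a)); robot.movel(P(p,.10),.1); robot.dwell(.3); st("hover")
T=read_camera("top");S=read_camera("scene")
for n,C,b in(("top",T,(120,170,330,250)),("scene",S,(280,170,500,310))): print(n,np.round(blobs(C,"orange",b,4),1).tolist())
t=T["pixels"][165:300,120:330]; s=S["pixels"][170:310,290:490]
f=lambda a:cv2.resize(a,(400,280),interpolation=cv2.INTER_CUBIC)
cv2.imwrite("pics/s4.png",cv2.convertScaleAbs(np.hstack([f(t),f(s)]),alpha=1.3))
E
```

```text
t 42.6 pos [ 0.6275 -0.2455  0.0349] gap 0.0443 grip 0.0 F [-0.6 -0.4  0.1] False
t 43.0 pos [ 0.6272 -0.2456  0.0354] gap 0.0097 grip 68.3 F [-3.6  0.1  4.6] closed
t 44.6 pos [ 0.6271 -0.2453  0.1589] gap 0.0098 grip 68.2 F [-0.2 -0.3 -1.8] up
t 47.8 pos [0.6022 0.1679 0.1005] gap 0.0094 grip 68.2 F [ 0.1  0.5 -2.4] hover
top [[283.3, 206.8, 112.0], [280.0, 196.0, 7.0]]
scene [[359.2, 278.0, 308.0], [450.4, 245.5, 275.0], [355.6, 251.9, 28.0], [462.2, 215.9, 11.0], [397.0, 231.2, 4.0]]
```

View pics/s4.png

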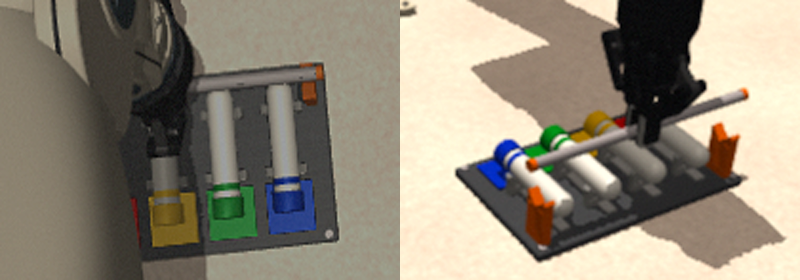

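The rod is held level at mid-length above the posts. In the scene view its tips are at (356,252) and (462,216). I'll check its centring in the carrier frame, using the same camera for both.

Run:
```python
from act import *; from vis import *
np.set_printoptions(precision=4,suppress=True)
T=read_camera("top");S=read_camera("scene")
z=telemetry.read_state()["eef_pos"][2]+.001
o=plane(S,[(355.6,251.9),(462.2,215.9)],z)[:,:2]; d=o-np.array([.558,.1592])
print("scene local",np.c_[d@u(.128),d@u(.128+np.pi/2)],"len",np.linalg.norm(o[1]-o[0]))
b=blobs(T,"orange",(270,190,300,204),4,smin=120); print(b)
o=plane(T,[blobs(T,"orange",(270,190,300,203),4)[0][:2]],z)[:,:2]; d=o-np.array([.5572,.1613]); print("top local right tip",np.c_[d@u(.128),d@u(.128+np.pi/2)])
```

```text
scene local [[ 0.0462 -0.126 ]
 [ 0.0452  0.137 ]] len 0.26298091497776377
[(np.float64(287.51724137931035), np.float64(199.86206896551724), 29), (np.float64(280.3333333333333), np.float64(195.75), 12)]
top local right tip [[ 0.0451 -0.1289]]
```

Run:
```python
from act import *; from vis import *
a=1.5*np.pi; p=CAR+.045*u(CY)-.001*u(CY+np.pi/2)
robot.movel(P(p,.075),.06); st()
hit=robot.movel(P(p,.0565),.015,contact_N=4); s=st("seat",hit)
effector.command_gripper(.03); st("open")
robot.movel(P(p,.10),.05); robot.movel(P(p,.2),.2); robot.movel([.45,-.15,.3],.3); st("away")
T=read_camera("top");S=read_camera("scene")
import pickle; pickle.dump(dict(top=T,scene=S),open("cam2.pkl","wb"))
for n,C,b in(("top",T,(120,170,330,250)),("scene",S,(280,170,500,310))): print(n,np.round(blobs(C,"orange",b,4),1).tolist())
t=T["pixels"][180:305,145:305]; s=S["pixels"][195:315,310:475]
f=lambda a:cv2.resize(a,(400,300),interpolation=cv2.INTER_CUBIC)
cv2.imwrite("pics/s5.png",cv2.convertScaleAbs(np.hstack([f(t),f(s)]),alpha=1.3))
```

```text
t 48.6 pos [0.602  0.1668 0.0746] gap 0.0099 grip 68.2 F [-0.1 -0.3 -1.6]
t 49.7 pos [0.6026 0.1669 0.0575] gap 0.0093 grip 68.8 F [ 1.1 -0.8  4. ] seat True
t 50.0 pos [0.6017 0.1668 0.0564] gap 0.0299 grip 0.0 F [ 0.2 -0.1 -0.3] open
t 53.1 pos [ 0.45   -0.1493  0.2995] gap 0.0301 grip 0.0 F [ 0.7  0.  -0.2] away
top [[157.5, 222.9, 91.0], [282.1, 211.0, 56.0], [154.0, 210.5, 47.0], [280.6, 198.1, 35.0], [288.8, 202.8, 23.0], [145.0, 217.2, 18.0]]
scene [[359.0, 278.6, 299.0], [451.3, 247.0, 231.0], [448.4, 232.9, 14.0]]
```

View pics/s5.png

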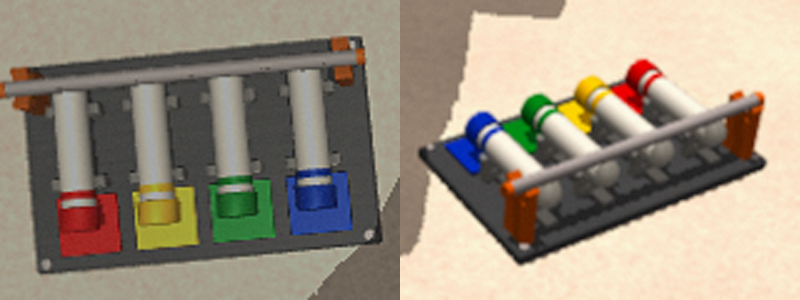

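The rod lies in both notches at (20,88) and (345,60) in the left crop, above all the tubes. I'll check the centring numerically from the two tip blobs.

Run:
```python
from vis import *; import pickle; from act import u
T=pickle.load(open("cam2.pkl","rb"))["top"]
o=plane(T,[(288.8,202.8),(145.0,217.2)],.058)[:,:2]; d=o-np.array([.5572,.1613]); print(np.round(np.c_[d@u(.13),d@u(.13+np.pi/2)],4),np.linalg.norm(o[1]-o[0]))
o=plane(T,[((282.1*56+280.6*35)/91,(211*56+198.1*35)/91),((157.5*91+154*47)/138,(222.9*91+210.5*47)/138)],.05)[:,:2]; d=o-np.array([.5572,.1613]);print("posts",np.round(d@u(.13+np.pi/2),4))
```

```text
[[ 0.0456 -0.1297]
 [ 0.0454  0.1306]] 0.26028915611277337
posts [-0.1159  0.1127]
```

```bash
python3 -c "
from station import job
print(job.sign_off())"
```

```text
the job is handed in; nothing more can be done
None
```

The job is handed in at about 53 s of the 141 s limit: all four tubes are in their colour-matched cradles, caps over tags, and the keeper rod was laid last, in both notches and within about 0.5 mm of centre, with the gripper clear.

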